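# Press the pickling pot's sprung plate home

## Task

The sprung steel plate inside the glass pickling pot has ridden up and sits crooked. Take the tamper from its wooden stand and with its flat foot press the plate squarely down until it is fully home on its hidden stop and level; bed it there for a moment with a push of about 20 N (2 kg), never more than 35 N, and keep your fingers off the plate. Then gently stand the tamper upright back in its stand, and do not upset the oil bottle.

Things in the scene. Friction and masses are not known exactly. Their poses are not given: they have to be found in the camera images.
- pot_rim (a point): Centre of the mouth of the open round glass pickling pot, fixed to the table, 122 mm across, 90 mm high, wall 5 mm; level with the rim, 90 mm above the table; z up, yaw arbitrary. The stop inside is at a different height in each pot: fully home, the plate's face lies 38 to 50 mm below the rim, and at the start it is 8 to 20 mm above home. Only the push tells when it is home.
- plate_top (a point): Centre of the upper face of the steel plate in the pot (98 mm across; z normal to the face). A ring on it, 3 mm high, 70 mm inside, 78 mm outside, marks the place for the tamper's foot. It slides down against spring and rubber edge with 8 to 13 N, then meets a hard stop; it stays where it is left. It tilts about its centre up to 0.1 rad (starts at 0.03 to 0.1) and keeps its tilt by friction (2 N at the foot's edge).
- tamper_mid (a point): Centre (half-way up) of the loose tamper, upright, 110 mm tall, about 350 g (280 to 455 g); z points up along it. From the bottom: flat steel foot 60 mm in diameter, 14 mm thick; stem 20 mm in diameter up to 55 mm; round wooden handle 34 mm in diameter from 55 to 110 mm. The underside of the foot is 55 mm below this point, the middle of the handle 28 mm above it.
- stand_in (a point): Centre of the floor of the round recess in the tamper's stand, a square wooden block 110 x 110 x 20 mm fixed to the table. The recess is 73 mm across and 8 mm deep, its floor 12 mm above the table. The tamper's foot starts in it and must be back in it at the end.
- oil_mid (a point): Centre (half-way up) of the tall loose green-glass oil bottle, 60 mm in diameter and 220 mm tall, standing at the far right of the table. To be left standing where it is.
- bowl: Glass bowl of sliced peppers, 144 mm across and 72 mm high, fixed to the table; origin at the centre of its underside. Not needed; an obstacle. The pot, the stand and the bowl can each be in any of three places.
There are look-alikes about, which are no part of the job. Leave any green look-alike of the part that bears tamper_mid alone. What is shaped like the part that bears stand_in but orange is not meant.

How it is judged:
On the way, in this order (a step that is already met when the one before it is completed fails the run):
1. the tamper is lifted clear of its stand (z of tamper_mid in the frame of stand_in above 0.075 m), for 0.1 s.
2. the plate is bedded on its stop: the tamper pushes it with more than 16 N (which only the stop can bear), the plate at least 36.5 mm below the rim and level within 0.045 rad (contact force between tamper and plate above 16 N and z of plate_top in the frame of pot_rim below -0.0365 m and angle between plate_top's own z axis and vertical below 0.045 rad), for 0.3 s.
At the end, for the whole second after the job is handed in: The plate is still down where it was bedded (at least 36.5 mm below the rim) and level within 0.045 rad; the tamper stands upright (within 0.06 rad) and at rest, let go, in the recess of its stand (within 10 mm of its centre, foot on the recess floor within 3 mm); the oil bottle is upright (z of plate_top in the frame of pot_rim below -0.0365 m and angle between plate_top's own z axis and vertical below 0.045 rad and horizontal distance between tamper_mid and stand_in below 0.01 m and angle between tamper_mid's own z axis and vertical below 0.06 rad and z of tamper_mid in the frame of stand_in below 0.058 m and linear speed of tamper below 0.02 m/s and angle between oil_mid's own z axis and vertical below 0.1 rad); the robot touches nothing.
It fails at once if the plate is forced: the tamper presses on it with more than 35 N (contact force between tamper and plate above 35 N).
It fails at once if the fingers or the arm touch the plate (contact force between any of the fingers, the arm and plate above 0.5 N).
It fails at once if the tamper is dropped or rammed into its stand (more than 60 N) (contact force between tamper and stand above 60 N).
It fails at once if the oil bottle is knocked over or pushed more than 40 mm (angle between oil_mid's own z axis and vertical above 0.3 rad or distance of oil_mid from where it was at the start of the episode above 0.04 m).
It also fails if it takes over 50 s, if anything falls off the work surface, if the arm or the gripper's body presses on something with over 40 N, if the wrist force passes 120 N, or if a joint passes its speed limit or range.

## Robot

A 6-joint arm with a two-finger parallel gripper is mounted at the origin on the work surface. World frame = base frame: x ahead of the robot, y to its left, z up, the work surface at z = 0. Lengths are in m, angles in rad, forces in N, time in s.
With the tool pointing down it reaches from about 0.3 to 0.85 m from the base axis. Payload 4.2 kg.
Tool frame: the origin (TCP) lies on the centre line of the jaws, within the pads' length; the fingertips stand 25 mm ahead of it and the grasp point (between the pads) lies 6 mm ahead of it; z points along the fingers, y is the line along which they close (so a half turn about z gives the same grasp; the last joint's range is limited). The gripper opens to 91 mm and grips with 3 to 60 N. Pads are 32 mm wide; open, the fingers measure 118 mm over their backs; the gripper's body (76 mm by 178 mm) begins 60 mm behind the grasp point.
Start: joints at [1.122, 0.32, 1.565, -0, 1.257, -0.02], TCP at [0.239, 0.523, 0.216] pointing down, gripper open.
Joint ranges: [-3.11, 3.11], [-0.84, 2.01], [0.21, 2.61], [-1.34, 4.49], [0.05, 2.63], [-2.56, 2.56]. Speed limits (rad/s): [2.57, 2.57, 3.14, 3.14, 3.14, 3.14].

## Interface

Orientations are given as a unit quaternion [x, y, z, w].
In Python, from cell import r gives the robot as it stands.
- The arm moves only by the tool drive_tool, never from a script. Its argument "moves" is one flat list of numbers, 5 for each row, row after row: the shift along the tool's x, y, z in m, then the turn about the tool's z in rad, then the opening, from 0 (shut) to 1 (fully open). In form: [x, y, z, turn, fingers, x, y, z, turn, fingers, ...]. A call has 1 to 5 rows; each row is the pose to reach, as a shift and turn from the pose commanded when the call began, along the tool's axes at that moment; what a row does not reach only later rows make up. A row lasts 1/12 s, in which the tool goes at most 41.7 mm and 7.16 degrees, less where a joint would pass 70% of its speed; a pose out of reach is approached as far as the arm can. A call with a gripper value outside its range is refused whole. The fingers move at their own pace and stop on an object; "force" is the grip in N (left out, the last holds). Time passes only in rows, so rows that repeat a pose let the fingers close. It gives the time, the measured TCP pose, the force, the opening and the grip force at its end, in the units of the state.
- r.get_state(): the state, without advancing time (a new reading comes with each control period).
- r.grab_frame(name): name is "side" or "top"; returns the picture (400x640x3 uint8, red, green, blue); there is no depth.
- r.calibration(name): a dict with "camera_matrix" (3x3 intrinsics, pixels), "extrinsics" (4x4, takes a point from world to camera coordinates). Camera axes: x right, y up, looking along -z (the intrinsics and any distortion apply to the point x, -y, -z); pixel columns grow to the right and rows downward; lengths in m; the calibration is good to about 2 mm. A picture is of the moment at which its call begins. calibration takes no time and is no camera call.
- r.sign_off(): hands the job in; it is judged then, once.
Trained networks look in the newest picture that a camera, given by its name, has taken for a name from the list of things; names that differ only in an ending like _2 or _b are one class to them, and where a whole thing is asked for, a point or a joint stands for the part that bears it (a point fixed in the world has none). Each returns a list of dicts, best first, with "confidence" (0 to 1); they miss things now and then, are a little off and sometimes report something else, mostly with a low value. They report only what shows in the picture. A call takes as long as a camera call. They do not tell look-alikes from the thing itself.
- r.boxes_of(camera, target): "extent" ([left, top, right, bottom] in pixels, round what is visible of it).
- r.trace(camera, target): "region" (400x640 bool, what is visible of it) and "extent" ([left, top, right, bottom] in pixels, round what is visible of it).
- r.tip_of(camera, target): "centre" ([column, row] in pixels: a listed point, or the origin of a listed thing).
The state is a dict: "t": time; "q": joint angles; "joint_velocities": joint speeds; "effort": joint torques, N m; "eef_pos": TCP position; "ee_rot": TCP orientation; "contact_force": force on the tool from outside, world axes, zero at the start; "ft_torque": the same for the moment, N m; "finger_gap": finger opening in m; "finger_force": force on a finger pad.
Only numpy, scipy, OpenCV 4.12 (cv2) and the standard library are available. Lean on these libraries where they do the work, as an engineer would, in place of code of your own. Each camera call takes 0.05 s, during which the arm holds its last target. There are 200 camera calls.

## Working session

There is one attempt and no reset: what is moved stays moved. The work goes in short steps, Python scripts to look and compute and a tool call to move; the robot and the scene stay as the last step left them, time stands still between calls to the robot, and variables do not carry over. Pictures are saved under pics/ and viewed, at most 10 in all, crops included, and the job is handed in when it is done.

Besides the shell and the picture viewer there is one more tool, called after "Request:" as a command line: name --argument value ..., lists and objects as JSON in quotes. drive_tool: Moves the arm, as the interface text tells. Its arguments: {"type":"object","properties":{"moves":{"type":"array"},"force":{"type":"number"}},"required":["moves"]}

```bash
mkdir -p pics
cat > h.py <<'E'
from cell import r
import numpy as np, cv2
def cal(n):
    c=r.calibration(n); return np.array(c["camera_matrix"]),np.array(c["extrinsics"]),c
def ray(n,px):
    K,E,_=cal(n); u,v=px
    d=np.array([(u-K[0,2])/K[0,0],(v-K[1,2])/K[1,1],1]); d=d*[1,-1,-1]
    R,t=E[:3,:3],E[:3,3]; return -R.T@t, R.T@d
def atz(n,px,z):
    o,d=ray(n,px); return o+d*(z-o[2])/d[2]
def proj(n,p):
    K,E,_=cal(n); c=E[:3,:3]@np.array(p)+E[:3,3]; c=c*[1,-1,-1]; u=K@c; return u[:2]/u[2]
def tri(pa,pb):
    o1,d1=ray("top",pa);o2,d2=ray("side",pb)
    s=np.linalg.lstsq(np.c_[d1,-d2],o2-o1,rcond=None)[0]
    a,b=o1+s[0]*d1,o2+s[1]*d2; return (a+b)/2,np.linalg.norm(a-b)
E
python3 - <<'E'
from h import *
np.set_printoptions(precision=3,suppress=True)
for n in("top","side"):
    f=r.grab_frame(n); cv2.imwrite(f"pics/{n}0.png",f[:,:,::-1])
    print(n,[k for k in r.calibration(n)],ray(n,(320,200)))
    for k in("pot_rim","plate_top","tamper_mid","stand_in","oil_mid","bowl"):
        print(k,[(np.round(x["centre"],1).tolist(),round(x["confidence"],2)) for x in r.tip_of(n,k)])
print(r.get_state())
E
```

```text
top ['camera_matrix', 'extrinsics'] (array([0.392, 0.004, 1.266]), array([ 0.085, -0.008, -0.996]))
pot_rim [([304.2, 157.0], 0.67)]
plate_top [([305.3, 156.5], 0.86), ([255.4, 222.4], 0.67)]
tamper_mid [([250.9, 217.0], 0.75), ([254.3, 267.8], 0.71)]
stand_in [([254.4, 222.6], 0.73), ([218.2, 303.9], 0.67)]
oil_mid [([417.7, 106.8], 0.7)]
bowl [([251.6, 218.1], 0.46)]
side ['camera_matrix', 'extrinsics'] (array([ 0.183, -0.769,  0.755]), array([ 0.291,  0.733, -0.615]))
pot_rim [([356.8, 190.6], 0.55)]
plate_top [([353.5, 201.7], 0.58)]
tamper_mid [([240.9, 196.1], 0.73), ([284.0, 179.1], 0.68), ([357.4, 188.8], 0.39)]
stand_in [([205.0, 194.3], 0.92), ([287.1, 195.7], 0.66)]
oil_mid [([452.0, 240.6], 0.74)]
bowl [([335.7, 293.8], 0.65)]
{'t': 0.7, 'q': array([ 1.122,  0.32 ,  1.564,  0.   ,  1.257, -0.02 ]), 'joint_velocities': array([-0.   , -0.001,  0.   , -0.002, -0.001,  0.   ]), 'effort': array([ -0.001, -41.224, -23.219,   0.073,   0.037,  -0.   ]), 'eef_pos': array([0.239, 0.523, 0.216]), 'ee_rot': array([ 0.213,  0.977,  0.   , -0.   ]), 'contact_force': array([0.141, 0.5  , 0.202]), 'ft_torque': array([ 0.013, -0.029,  0.021]), 'finger_force': 0.0, 'finger_gap': 0.09121762586254804}
```

View pics/top0.png

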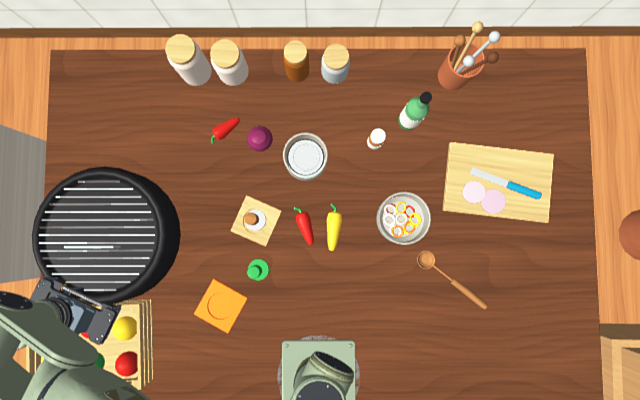

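View pics/side0.png

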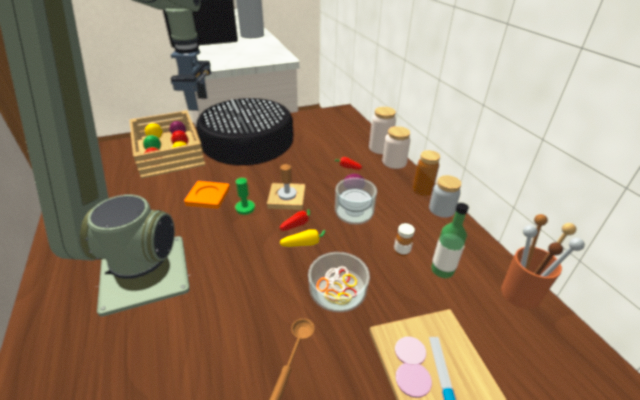

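The top view shows these candidates:
- **Tamper:** the wooden-handled one at (251,218), or the green look-alike at (258,269).
- **Stand:** the wooden one at (256,221), or the orange look-alike at (220,305).

I choose the wooden pair. The pot is at (305,157), the bowl at (403,218) and the oil bottle at (415,110). In the side view the tamper is at (286,180) and the pot at (356,198).

Run:
```python
from h import *
np.set_printoptions(precision=4,suppress=True)
print("stand",atz("top",(254.6,222.5),.012),tri((254.4,222.6),(287.1,195.7)))
print("tamper",tri((250.9,217),(284,179.1)), atz("top",(250.9,217),.067))
print("pot",tri((304.2,157),(356.8,190.6)),atz("top",(304.2,157),.09)); print("plate",tri((305.3,156.5),(353.5,201.7)))
print("oil",tri((417.7,106.8),(452,240.6)))
for n in("top","side"):
  for k in("stand_in","tamper_mid","plate_top"):
    for x in r.trace(n,k):
        m=x["region"]; ys,xs=np.nonzero(m); print(n,k,round(x["confidence"],2),np.round(x["extent"]),xs.mean().round(1),ys.mean().round(1),len(xs))
a=cv2.imread("pics/top0.png")[110:290,190:350]; b=cv2.imread("pics/side0.png")[140:260,220:400]
a=cv2.resize(a,(480,540),interpolation=3); b=cv2.resize(b,(320,213)); 
c=np.zeros((540,800,3),np.uint8); c[:,:480]=a; c[:213,480:]=b; cv2.imwrite("pics/crop.png",c)
```

```text
stand [0.4349 0.1822 0.012 ] (array([0.4393, 0.182 , 0.0082]), np.float64(0.009471981613798147))
tamper (array([0.4431, 0.1852, 0.0719]), np.float64(0.009900548823468207)) [0.4481 0.1847 0.067 ]
pot (array([0.6158, 0.0361, 0.0842]), np.float64(0.010091742414307343)) [0.6099 0.0377 0.09  ]
plate (array([0.6173, 0.0371, 0.0418]), np.float64(0.006183048258559136))
oil (array([ 0.7388, -0.2667,  0.1102]), np.float64(0.007105911462229353))
top stand_in 0.72 [232. 198. 281. 248.] 255.6 221.5 1141
top stand_in 0.58 [195. 278. 248. 332.] 220.5 305.7 1625
top tamper_mid 0.69 [246. 262. 269. 279.] 257.6 270.2 346
top tamper_mid 0.58 [244. 211. 268. 231.] 255.5 220.1 352
top plate_top 0.92 [288. 137. 328. 173.] 305.4 157.4 1081
side stand_in 0.69 [268. 184. 303. 210.] 285.7 197.7 636
side stand_in 0.26 [432. 202. 468. 276.] 450.2 244.2 1509
side tamper_mid 0.82 [234. 180. 256. 214.] 243.1 198.0 482
side tamper_mid 0.79 [276. 165. 292. 200.] 286.0 184.5 419
side plate_top 0.72 [340. 189. 367. 200.] 355.1 194.7 245
```

View pics/crop.png

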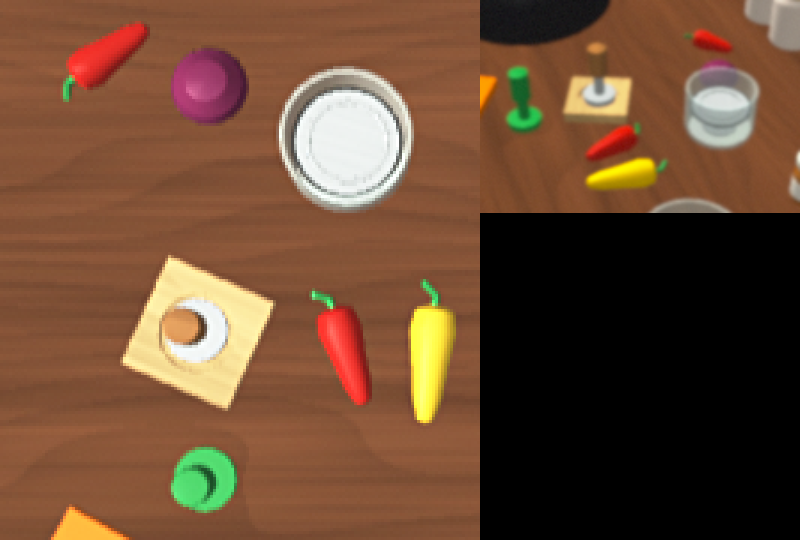

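The crop confirms it: the wooden-handled tamper stands in the wooden block, with its handle top at about (250,218) and foot at (255,219). The plate ring is centred at about (306,157). I'll refine these subpixel.

Run:
```python
from h import *
np.set_printoptions(precision=4,suppress=True)
def px(c): return ((c[0]+.5)/3-.5+190,(c[1]+.5)/3-.5+110)
print("block",np.mean([atz("top",px(c),.02) for c in[(168,256),(274,302),(228,409),(121,363)]],0))
f=cv2.imread("pics/top0.png"); hsv=cv2.cvtColor(f,cv2.COLOR_BGR2HSV)
# block by contour
s=hsv[190:255,225:290]; m=((s[...,2]>150)).astype(np.uint8)
c=max(cv2.findContours(m,cv2.RETR_EXTERNAL,cv2.CHAIN_APPROX_NONE)[0],key=cv2.contourArea); R=cv2.minAreaRect(c); print(R)
print("block2",atz("top",np.array(R[0])+[225,190],.02))
# foot: white
m=((s[...,1]<40)&(s[...,2]>170)).astype(np.uint8); c=max(cv2.findContours(m,1,cv2.CHAIN_APPROX_NONE)[0],key=cv2.contourArea)
C=cv2.minEnclosingCircle(c); print(C,"foot",atz("top",np.array(C[0])+[225,190],.026))
m=((s[...,1]>130)&(s[...,2]>120)&(s[...,0]<16)).astype(np.uint8)[15:40,15:45]; c=max(cv2.findContours(m,1,cv2.CHAIN_APPROX_NONE)[0],key=cv2.contourArea)
C=cv2.minEnclosingCircle(c); print(C,"handle",atz("top",np.array(C[0])+[240,205],.120))
# pot: check predicted rim points
for ctr in((.6158,.0361),(.612,.037)):
  P=np.array([proj("top",(ctr[0]+.061*np.cos(a),ctr[1]+.061*np.sin(a),.09)) for a in np.linspace(0,6.28,60)])
  print(ctr,"pred rim crop x",((P-[190,110]+.5)*3-.5).min(0),((P-[190,110]+.5)*3-.5).max(0))
print("ring@z.05",atz("top",px((349,140)),.05),atz("top",px((349,140)),.06))
for z in(.05,.06):print("ring from trace",atz("top",(305.4,156.8),z))
```

```text
block [0.4405 0.1783 0.02  ]
((30.381444931030273, 30.391754150390625), (39.59850311279297, 40.41078186035156), 23.96249008178711)
block2 [0.4406 0.1789 0.02  ]
((29.681102752685547, 29.62598419189453), 10.647890090942383) foot [0.4426 0.18   0.026 ]
((9.777777671813965, 13.38888931274414), 6.252260208129883) handle [0.442  0.1796 0.12  ]
(0.6158, 0.0361) pred rim crop x [278.127   69.3186] [412.6736 202.2919]
(0.612, 0.037) pred rim crop x [277.1191  73.4349] [411.6976 206.4722]
ring@z.05 [0.6192 0.0338 0.05  ] [0.6173 0.0336 0.06  ]
ring from trace [0.6179 0.0355 0.05  ]
ring from trace [0.616  0.0352 0.06  ]
```

Request:
drive_tool --moves '[-0.033, -0.023, 0, 0, 1, -0.066, -0.046, 0, 0, 1, -0.098, -0.068, 0, 0, 1, -0.131, -0.091, 0, 0, 1, -0.164, -0.114, 0, 0, 1]'

```text
t: 1.42
eef_pos: [0.3414, 0.3496, 0.2159]
ee_rot: [0.212, 0.977, 0.0, 0.0]
contact_force: [1.4, 0.2, 1.0]
finger_gap: 0.091
finger_force: 0.0
```

Request:
drive_tool --moves '[-0.033, -0.023, 0, 0, 1, -0.066, -0.046, 0, 0, 1, -0.098, -0.068, 0, 0, 1, -0.131, -0.091, 0, 0, 1, -0.163, -0.113, 0, 0, 1]'

```text
t: 1.83
eef_pos: [0.4427, 0.1787, 0.216]
ee_rot: [0.213, 0.977, 0.0, 0.0]
contact_force: [1.3, 0.0, 0.1]
finger_gap: 0.0914
finger_force: 0.0
```

```bash
cat >> h.py <<'E'
from scipy.spatial.transform import Rotation as Ro
def togo(p):
    s=r.get_state(); R=Ro.from_quat(s["ee_rot"]).as_matrix(); np.set_printoptions(precision=4,suppress=True)
    print("t",s["t"],"pos",s["eef_pos"],"q",s["ee_rot"],"F",s["contact_force"],"togo",R.T@(np.array(p)-s["eef_pos"]))
    print("T",s["ft_torque"],"zaxis",R[:,2]); return s,R
E
python3 -c "
from h import *
togo([.442,.180,.106])"
```

```text
t 1.8333 pos [0.4427 0.1787 0.216 ] q [0.2128 0.9771 0.0002 0.0003] F [1.3219 0.0156 0.0935] togo [0.0013 0.0009 0.11  ]
T [ 0.0336  0.0242 -0.0528] zaxis [ 0.0007  0.0003 -1.    ]
```

Request:
drive_tool --moves '[0.001, 0.001, 0.03, 0, 1, 0.001, 0.001, 0.06, 0, 1, 0.001, 0.001, 0.09, 0, 1, 0.001, 0.001, 0.11, 0, 1, 0.001, 0.001, 0.11, 0, 1]'

```text
t: 2.25
eef_pos: [0.4387, 0.1805, 0.1021]
ee_rot: [0.213, 0.977, -0.002, -0.004]
contact_force: [-0.1, -0.5, 0.6]
finger_gap: 0.0912
finger_force: 0.0
```

Request:
drive_tool --moves '[0, 0, 0, 0, 0.6, 0, 0, 0, 0, 0.5, 0, 0, 0, 0, 0.4, 0, 0, 0, 0, 0.3, 0, 0, 0, 0, 0.2]' --force 20

```text
t: 2.67
eef_pos: [0.4422, 0.1822, 0.1069]
ee_rot: [0.213, 0.977, 0.001, 0.001]
contact_force: [-0.5, 1.0, -0.0]
finger_gap: 0.061
finger_force: 0.0
```

Request:
drive_tool --moves '[0, 0, 0, 0, 0, 0, 0, 0, 0, 0, 0, 0, 0, 0, 0, 0, 0, 0, 0, 0, 0, 0, 0, 0, 0]' --force 45

```text
t: 3.08
eef_pos: [0.4413, 0.1815, 0.1058]
ee_rot: [0.213, 0.977, -0.0, -0.0]
contact_force: [-0.6, -2.2, 2.8]
finger_gap: 0.033
finger_force: 45.0
```

```bash
python3 -c "
from h import *
print(togo([.442,.180,.106])[0]['finger_force'])"
```

```text
t 3.0833 pos [0.4413 0.1815 0.1058] q [ 0.2126  0.9771 -0.0005 -0.0002] F [-0.5644 -2.238   2.7786] togo [-0.0012 -0.001  -0.0002]
T [-0.3284  0.1364  0.0421] zaxis [-0.0007 -0.0009 -1.    ]
44.97143089771271
```

Request:
drive_tool --moves '[0, 0, -0.005, 0, 0, 0, 0, -0.015, 0, 0, 0, 0, -0.03, 0, 0, 0, 0, -0.05, 0, 0, 0, 0, -0.075, 0, 0]'

```text
t: 3.5
eef_pos: [0.4403, 0.1816, 0.1801]
ee_rot: [0.213, 0.977, -0.001, -0.002]
contact_force: [0.6, 0.4, -3.0]
finger_gap: 0.033
finger_force: 44.9
```

Request:
drive_tool --moves '[0, 0, -0.025, 0, 0, 0, 0, -0.05, 0, 0, 0, 0, -0.055, 0, 0, 0, 0, -0.055, 0, 0, 0, 0, -0.055, 0, 0]'

```text
t: 3.92
eef_pos: [0.4408, 0.1816, 0.2345]
ee_rot: [0.213, 0.977, -0.0, -0.001]
contact_force: [-0.1, 0.8, -3.4]
finger_gap: 0.0327
finger_force: 44.9
```

Run:
```python
from h import *
s,R=togo([.616,.035,.236])
im=[]
for n,(x,y) in(("top",(190,110)),("side",(230,100))):
    f=r.grab_frame(n)[:,:,::-1]; cv2.imwrite(f"pics/{n}1.png",f)
    im.append(cv2.resize(f[y:y+130,x:x+130],(400,400),interpolation=3))
    for x in r.trace(n,"tamper_mid"): print(n,x["confidence"],x["extent"])
    print(n,[(x["centre"],x["confidence"]) for x in r.tip_of(n,"tamper_mid")],[(x["centre"],x["confidence"]) for x in r.tip_of(n,"stand_in")])
    print("expect foot bottom",proj(n,s["eef_pos"]-[0,0,.094]),"mid",proj(n,s["eef_pos"]-[0,0,.039]))
cv2.imwrite("pics/c1.png",np.hstack(im))
```

```text
t 3.9167 pos [0.4408 0.1816 0.2345] q [ 0.2128  0.9771 -0.0005 -0.0009] F [-0.1382  0.7532 -3.4164] togo [-0.2203 -0.0605 -0.0018]
T [-0.0123  0.0507 -0.0027] zaxis [-0.0019 -0.0005 -1.    ]
top 0.42 [243.3, 200.0, 279.8, 216.8]
top [([252.0, 272.2], 0.56)] [([255.9, 221.8], 0.72)]
expect foot bottom [247.7603 218.5145] mid [244.2279 217.5555]
side 0.84 [273.8, 128.6, 290.1, 166.1]
side 0.7 [232.7, 177.0, 252.9, 213.4]
side [([241.4, 196.5], 0.91), ([280.7, 144.0], 0.69)] [([286.7, 193.7], 0.76), ([204.7, 194.4], 0.66)]
expect foot bottom [284.1182 161.2953] mid [283.192  145.4759]
```

View pics/c1.png

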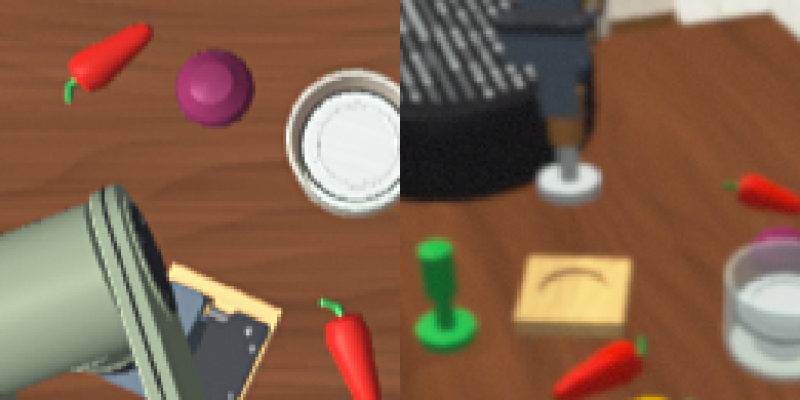

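The side crop shows the tamper held upright with its foot at about (285,162), within a pixel of the prediction. The stand's empty recess is visible at (286,194).

Request:
drive_tool --moves '[-0.025, -0.007, 0, 0, 0, -0.055, -0.015, 0, 0, 0, -0.09, -0.025, 0, 0, 0, -0.12, -0.033, 0, 0, 0, -0.15, -0.041, 0, 0, 0]'

```text
t: 4.73
eef_pos: [0.5621, 0.0811, 0.2355]
ee_rot: [0.213, 0.977, 0.0, -0.0]
contact_force: [0.0, 0.3, -2.9]
finger_gap: 0.033
finger_force: 44.9
```

Request:
drive_tool --moves '[-0.03, -0.009, 0, 0, 0, -0.055, -0.015, 0, 0, 0, -0.07, -0.0195, 0, 0, 0, -0.07, -0.0195, 0, 0, 0, -0.07, -0.0195, 0, 0, 0]'

```text
t: 5.15
eef_pos: [0.6166, 0.0349, 0.2348]
ee_rot: [0.213, 0.977, 0.0, -0.001]
contact_force: [0.5, 0.0, -3.0]
finger_gap: 0.0328
finger_force: 44.9
```

Run:
```python
from h import *
s,R=togo([.616,.035,.18])
f=r.grab_frame("side")[:,:,::-1]; cv2.imwrite("pics/side2.png",f)
g=f[100:230,300:430].copy(); g=cv2.resize(g,(590,590),interpolation=3)
cv2.imwrite("pics/c2.png",g)
print("exp foot bottom",proj("side",s["eef_pos"]-[0,0,.094]))
print([(x["centre"],x["confidence"]) for x in r.tip_of("side","pot_rim")],[(x["centre"],x["confidence"]) for x in r.tip_of("side","plate_top")])
print("pot rim exp",proj("side",(.616,.035,.09)),"left/right",proj("side",(.616-.061*.93,.035+.061*.37,.09)),proj("side",(.616+.061*.93,.035-.061*.37,.09)),"plate",proj("side",(.616,.035,.055)))
```

```text
t 5.15 pos [0.6166 0.0349 0.2348] q [ 0.2134  0.977   0.     -0.0009] F [ 0.4599  0.0399 -3.0293] togo [ 0.0005 -0.0002  0.0548]
T [0.0404 0.0547 0.0066] zaxis [-0.0017  0.0004 -1.    ]
exp foot bottom [356.8832 175.2883]
[([356.9, 190.6], 0.82)] [([355.7, 200.0], 0.69)]
pot rim exp [355.4736 189.4059] left/right [335.0768 189.1395] [375.8665 189.6723] plate [354.6858 198.6539]
```

View pics/c2.png

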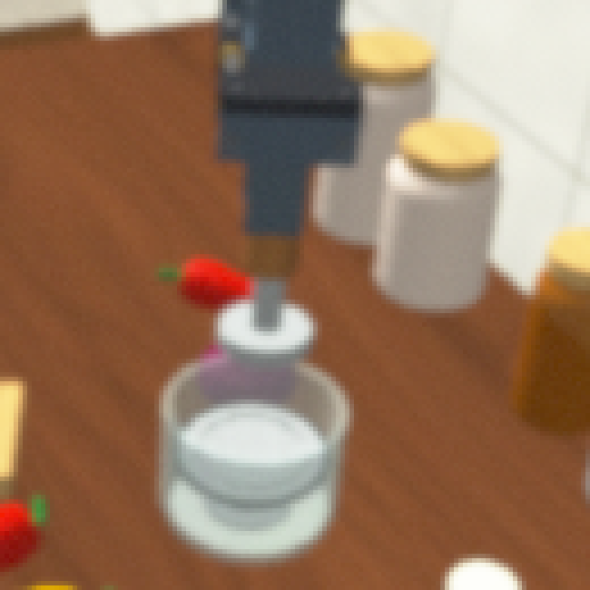

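The foot sits about 1 px (3 mm) right of the pot's axis in the side view: foot centre column 358.3, rim centre 355.9. I'll shift +3 mm in tool x and descend.

Request:
drive_tool --moves '[0.003, 0, 0.015, 0, 0, 0.003, 0, 0.035, 0, 0, 0.003, 0, 0.05, 0, 0, 0.003, 0, 0.06, 0, 0, 0.003, 0, 0.06, 0, 0]'

```text
t: 5.72
eef_pos: [0.6119, 0.0373, 0.1736]
ee_rot: [0.212, 0.977, -0.001, -0.002]
contact_force: [-0.7, 0.1, -2.2]
finger_gap: 0.0331
finger_force: 44.9
```

Request:
drive_tool --moves '[0, 0, 0.001, 0, 0, 0, 0, 0.002, 0, 0, 0, 0, 0.003, 0, 0, 0, 0, 0.004, 0, 0, 0, 0, 0.005, 0, 0]'

```text
t: 6.13
eef_pos: [0.6141, 0.0366, 0.1713]
ee_rot: [0.213, 0.977, 0.0, 0.001]
contact_force: [0.0, -0.1, -2.5]
finger_gap: 0.0328
finger_force: 44.9
```

Request:
drive_tool --moves '[0, 0, 0.001, 0, 0, 0, 0, 0.002, 0, 0, 0, 0, 0.003, 0, 0, 0, 0, 0.004, 0, 0, 0, 0, 0.005, 0, 0]'

```text
t: 6.55
eef_pos: [0.6138, 0.0366, 0.1656]
ee_rot: [0.213, 0.977, 0.0, -0.0]
contact_force: [-0.1, -0.7, -2.7]
finger_gap: 0.0331
finger_force: 44.9
```

Run:
```python
from h import *
s,R=togo([.616,.035,.15])
```

```text
t 6.55 pos [0.6138 0.0366 0.1656] q [ 0.2128  0.9771  0.     -0.    ] F [-0.1357 -0.7406 -2.709 ] togo [-0.0027 -0.0006  0.0156]
T [-0.009  -0.0011  0.0146] zaxis [ 0.      0.0001 -1.    ]
```

Request:
drive_tool --moves '[0, 0, 0.001, 0, 0, 0, 0, 0.002, 0, 0, 0, 0, 0.003, 0, 0, 0, 0, 0.004, 0, 0, 0, 0, 0.005, 0, 0]'

```text
t: 6.97
eef_pos: [0.6138, 0.0366, 0.1607]
ee_rot: [0.213, 0.977, 0.0, 0.0]
contact_force: [-0.5, 0.4, -3.5]
finger_gap: 0.0329
finger_force: 44.9
```

Request:
drive_tool --moves '[0, 0, 0.001, 0, 0, 0, 0, 0.002, 0, 0, 0, 0, 0.003, 0, 0, 0, 0, 0.004, 0, 0, 0, 0, 0.005, 0, 0]'

```text
t: 7.38
eef_pos: [0.6138, 0.0366, 0.1557]
ee_rot: [0.213, 0.977, 0.0, 0.0]
contact_force: [0.4, 0.4, -2.9]
finger_gap: 0.0329
finger_force: 44.9
```

Foot at about 0.062 and still free. A quick look while it is just above the plate.

Run:
```python
from h import *
f=r.grab_frame("side")[:,:,::-1]; t=r.grab_frame("top")[:,:,::-1]
cv2.imwrite("pics/c3.png",np.hstack([cv2.resize(f[160:230,320:390],(400,400),interpolation=3),cv2.resize(t[120:190,270:340],(400,400),interpolation=3)]))
```

```text
(no output)
```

View pics/c3.png

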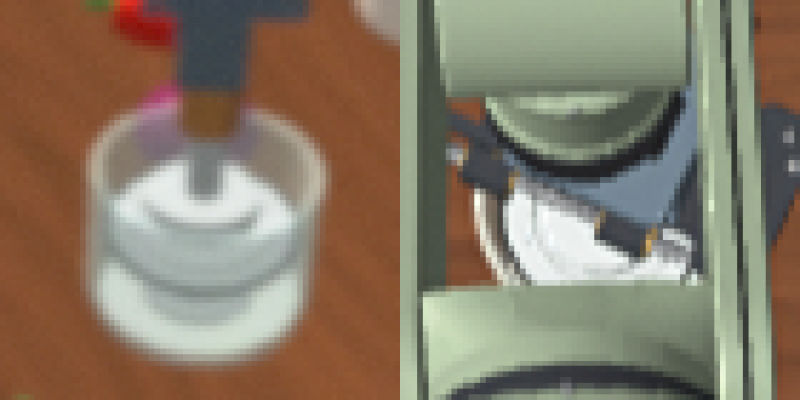

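The side crop shows the stem at column 206, the foot at 204 and the plate at 204, so it is centred. Continuing down.

Request:
drive_tool --moves '[0, 0, 0.001, 0, 0, 0, 0, 0.002, 0, 0, 0, 0, 0.003, 0, 0, 0, 0, 0.003, 0, 0]'

```text
t: 7.82
eef_pos: [0.6137, 0.0366, 0.1525]
ee_rot: [0.213, 0.977, -0.0, -0.0]
contact_force: [-0.3, -0.5, -2.9]
finger_gap: 0.0332
finger_force: 44.9
```

Request:
drive_tool --moves '[0, 0, 0.001, 0, 0, 0, 0, 0.002, 0, 0, 0, 0, 0.002, 0, 0]'

```text
t: 8.07
eef_pos: [0.6137, 0.0366, 0.1505]
ee_rot: [0.213, 0.977, -0.0, -0.0]
contact_force: [-0.7, -0.0, -3.6]
finger_gap: 0.0329
finger_force: 44.9
```

Request:
drive_tool --moves '[0, 0, 0.001, 0, 0, 0, 0, 0.002, 0, 0, 0, 0, 0.002, 0, 0]'

```text
t: 8.32
eef_pos: [0.6139, 0.0367, 0.1488]
ee_rot: [0.213, 0.977, 0.0, 0.0]
contact_force: [0.6, -0.0, -2.3]
finger_gap: 0.033
finger_force: 44.9
```

Request:
drive_tool --moves '[0, 0, 0.001, 0, 0, 0, 0, 0.002, 0, 0, 0, 0, 0.002, 0, 0]'

```text
t: 8.57
eef_pos: [0.6141, 0.0369, 0.1471]
ee_rot: [0.213, 0.977, 0.0, 0.0]
contact_force: [1.1, 0.3, -0.3]
finger_gap: 0.0329
finger_force: 44.9
```

Request:
drive_tool --moves '[0, 0, 0.001, 0, 0, 0, 0, 0.002, 0, 0, 0, 0, 0.002, 0, 0]'

```text
t: 8.82
eef_pos: [0.6146, 0.0368, 0.1461]
ee_rot: [0.213, 0.977, 0.0, 0.001]
contact_force: [-0.6, 0.8, 5.1]
finger_gap: 0.0327
finger_force: 45.0
```

```bash
python3 -c "
from h import *
togo([.6137,.0366,.14])"
```

```text
t 8.8167 pos [0.6146 0.0368 0.1461] q [0.2128 0.9771 0.0005 0.0013] F [-0.5883  0.7578  5.1028] togo [ 0.0008 -0.0006  0.0061]
T [ 0.2771  0.1255 -0.0137] zaxis [ 0.0027  0.0004 -1.    ]
```

Request:
drive_tool --moves '[0, 0, 0.001, 0, 0, 0, 0, 0.002, 0, 0, 0, 0, 0.003, 0, 0, 0, 0, 0.004, 0, 0]'

```text
t: 9.15
eef_pos: [0.6148, 0.0367, 0.1429]
ee_rot: [0.213, 0.977, 0.001, 0.002]
contact_force: [-0.7, 0.8, 8.5]
finger_gap: 0.033
finger_force: 45.0
```

Request:
drive_tool --moves '[0, 0, 0.0005, 0, 0, 0, 0, 0.001, 0, 0, 0, 0, 0.0015, 0, 0, 0, 0, 0.002, 0, 0]'

```text
t: 9.48
eef_pos: [0.6149, 0.0367, 0.1409]
ee_rot: [0.213, 0.977, 0.001, 0.002]
contact_force: [-1.5, 0.3, 8.0]
finger_gap: 0.0331
finger_force: 45.0
```

Request:
drive_tool --moves '[0, 0, 0.0005, 0, 0, 0, 0, 0.001, 0, 0, 0, 0, 0.0015, 0, 0, 0, 0, 0.002, 0, 0]'

```text
t: 9.82
eef_pos: [0.6149, 0.0367, 0.139]
ee_rot: [0.213, 0.977, 0.001, 0.002]
contact_force: [-1.3, 0.3, 9.2]
finger_gap: 0.0331
finger_force: 45.0
```

```bash
python3 -c "
from h import *
togo([.6137,.0366,.14])"
```

```text
t 9.8167 pos [0.6149 0.0367 0.139 ] q [0.2127 0.9771 0.0005 0.0019] F [-1.3122  0.3421  9.162 ] togo [ 0.001  -0.0006 -0.001 ]
T [0.1403 0.2172 0.0343] zaxis [ 0.0038  0.0002 -1.    ]
```

Request:
drive_tool --moves '[0, 0, 0.0005, 0, 0, 0, 0, 0.001, 0, 0, 0, 0, 0.0015, 0, 0, 0, 0, 0.002, 0, 0]'

```text
t: 10.15
eef_pos: [0.615, 0.0367, 0.1371]
ee_rot: [0.213, 0.977, 0.0, 0.002]
contact_force: [-0.8, 0.8, 8.7]
finger_gap: 0.033
finger_force: 45.0
```

Request:
drive_tool --moves '[0, 0, 0.0005, 0, 0, 0, 0, 0.001, 0, 0, 0, 0, 0.0015, 0, 0, 0, 0, 0.002, 0, 0]'

```text
t: 10.48
eef_pos: [0.615, 0.0367, 0.1351]
ee_rot: [0.213, 0.977, 0.001, 0.002]
contact_force: [-2.2, 0.1, 8.8]
finger_gap: 0.0329
finger_force: 45.0
```

Request:
drive_tool --moves '[0, 0, 0.0005, 0, 0, 0, 0, 0.001, 0, 0, 0, 0, 0.0015, 0, 0, 0, 0, 0.002, 0, 0]'

```text
t: 10.82
eef_pos: [0.6156, 0.0365, 0.1346]
ee_rot: [0.213, 0.977, 0.001, 0.003]
contact_force: [-1.9, -0.0, 17.2]
finger_gap: 0.0325
finger_force: 45.1
```

At the stop, with about 20 N on the plate (17 N plus 3 N tamper weight). Holding.

Request:
drive_tool --moves '[0, 0, 0.0003, 0, 0, 0, 0, 0.0003, 0, 0, 0, 0, 0.0003, 0, 0, 0, 0, 0.0003, 0, 0, 0, 0, 0.0003, 0, 0]'

```text
t: 11.23
eef_pos: [0.6157, 0.0365, 0.1346]
ee_rot: [0.213, 0.977, 0.001, 0.003]
contact_force: [-2.0, 0.6, 16.2]
finger_gap: 0.0331
finger_force: 45.0
```

Request:
drive_tool --moves '[0, 0, 0, 0, 0, 0, 0, 0, 0, 0, 0, 0, 0, 0, 0, 0, 0, 0, 0, 0, 0, 0, 0, 0, 0]'

```text
t: 11.65
eef_pos: [0.6157, 0.0365, 0.1346]
ee_rot: [0.213, 0.977, 0.001, 0.003]
contact_force: [-1.9, 0.6, 15.1]
finger_gap: 0.0334
finger_force: 45.0
```

```bash
python3 -c "
from h import *
togo([.6137,.0366,.14])"
```

```text
t 11.65 pos [0.6157 0.0365 0.1346] q [0.2127 0.9771 0.0006 0.0033] F [-1.8676  0.6374 15.0697] togo [ 0.0019 -0.0007 -0.0054]
T [-0.0558  0.5613 -0.0165] zaxis [ 0.0067 -0.0002 -1.    ]
```

Request:
drive_tool --moves '[0, 0, 0.0005, 0, 0, 0, 0, 0.001, 0, 0, 0, 0, 0.001, 0, 0, 0, 0, 0.001, 0, 0, 0, 0, 0.001, 0, 0]'

```text
t: 12.07
eef_pos: [0.6161, 0.0364, 0.1345]
ee_rot: [0.213, 0.977, 0.001, 0.004]
contact_force: [-1.1, 0.1, 19.3]
finger_gap: 0.0327
finger_force: 45.1
```

Request:
drive_tool --moves '[0, 0, 0, 0, 0, 0, 0, 0, 0, 0, 0, 0, 0, 0, 0, 0, 0, 0, 0, 0, 0, 0, 0, 0, 0]'

```text
t: 12.48
eef_pos: [0.6161, 0.0364, 0.1345]
ee_rot: [0.213, 0.977, 0.001, 0.004]
contact_force: [-2.7, -0.8, 19.3]
finger_gap: 0.0328
finger_force: 45.1
```

Run:
```python
from h import *
s,R=togo([.6137,.0366,.14])
f=r.grab_frame("side")[:,:,::-1]
cv2.imwrite("pics/c4.png",cv2.resize(f[130:230,300:400],(590,590),interpolation=3))
print(proj("side",(.616,.035,.09)),proj("side",(.616,.035,.041)))
```

```text
t 12.4833 pos [0.6161 0.0364 0.1345] q [0.2127 0.9771 0.0007 0.004 ] F [-2.6943 -0.8146 19.2999] togo [ 0.0023 -0.0008 -0.0055]
T [-0.0795  0.6875 -0.0133] zaxis [ 0.0081 -0.0004 -1.    ]
[355.4736 189.4059] [354.379  202.2551]
```

View pics/c4.png

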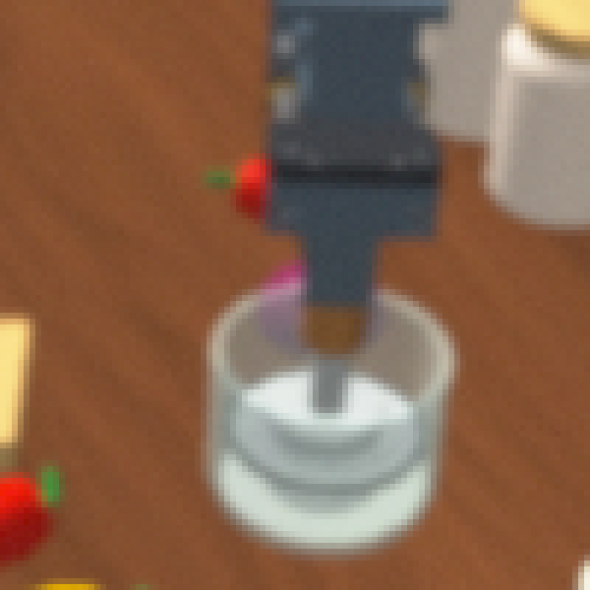

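The side crop shows the plate low in the pot at about row 205 and level, with the foot flat on it at column 356. About 22 N was held for over 0.4 s. Lifting off now.

Request:
drive_tool --moves '[0, 0, -0.002, 0, 0, 0, 0, -0.005, 0, 0, 0, 0, -0.01, 0, 0, 0, 0, -0.02, 0, 0, 0, 0, -0.035, 0, 0]'

```text
t: 12.95
eef_pos: [0.6124, 0.0364, 0.163]
ee_rot: [0.213, 0.977, -0.001, -0.002]
contact_force: [0.5, 0.4, -3.1]
finger_gap: 0.033
finger_force: 44.9
```

Request:
drive_tool --moves '[0, 0, -0.02, 0, 0, 0, 0, -0.045, 0, 0, 0, 0, -0.065, 0, 0, 0, 0, -0.07, 0, 0, 0, 0, -0.07, 0, 0]'

```text
t: 13.37
eef_pos: [0.6146, 0.0366, 0.236]
ee_rot: [0.213, 0.977, 0.0, 0.002]
contact_force: [1.0, 0.2, -4.0]
finger_gap: 0.0331
finger_force: 44.9
```

Run:
```python
from h import *
s,R=togo([.4405,.181,.236])
```

```text
t 13.3667 pos [0.6146 0.0366 0.236 ] q [0.2128 0.9771 0.0004 0.0016] F [ 1.0079  0.1787 -4.0393] togo [ 0.2184  0.059  -0.0006]
T [-0.0164 -0.0541  0.0572] zaxis [ 0.0032  0.0001 -1.    ]
```

Request:
drive_tool --moves '[0.025, 0.007, 0, 0, 0, 0.055, 0.015, 0, 0, 0, 0.09, 0.025, 0, 0, 0, 0.12, 0.033, 0, 0, 0, 0.15, 0.041, 0, 0, 0]'

```text
t: 13.78
eef_pos: [0.492, 0.1367, 0.2323]
ee_rot: [0.213, 0.977, -0.001, -0.002]
contact_force: [0.4, -0.6, -3.5]
finger_gap: 0.0332
finger_force: 44.9
```

Request:
drive_tool --moves '[0.03, 0.009, 0, 0, 0, 0.055, 0.015, 0, 0, 0, 0.068, 0.018, 0, 0, 0, 0.068, 0.018, 0, 0, 0, 0.068, 0.018, 0, 0, 0]'

```text
t: 14.2
eef_pos: [0.4399, 0.1807, 0.2337]
ee_rot: [0.212, 0.977, -0.001, -0.0]
contact_force: [-0.3, 0.3, -3.6]
finger_gap: 0.033
finger_force: 44.9
```

Request:
drive_tool --moves '[0, 0, 0.02, 0, 0, 0, 0, 0.05, 0, 0, 0, 0, 0.075, 0, 0, 0, 0, 0.09, 0, 0, 0, 0, 0.09, 0, 0]'

```text
t: 14.62
eef_pos: [0.4387, 0.179, 0.1407]
ee_rot: [0.213, 0.977, -0.002, -0.003]
contact_force: [-0.2, 0.2, -3.7]
finger_gap: 0.0333
finger_force: 44.9
```

Run:
```python
from h import *
s,R=togo([.4405,.181,.106])
f=r.grab_frame("side")[:,:,::-1]; g=cv2.imread("pics/side0.png"); t=r.grab_frame("top")[:,:,::-1]
c=lambda f:cv2.resize(f[150:220,250:320],(400,400),interpolation=3)
cv2.imwrite("pics/c5.png",np.hstack([c(f),c(g)])); cv2.imwrite("pics/top5.png",t)
```

```text
t 14.6167 pos [0.4387 0.179  0.1407] q [ 0.2134  0.977  -0.0025 -0.0032] F [-0.2285  0.1505 -3.7174] togo [-0.001   0.0028  0.0347]
T [-0.0327  0.0377  0.0221] zaxis [-0.0072 -0.0035 -1.    ]
```

View pics/c5.png

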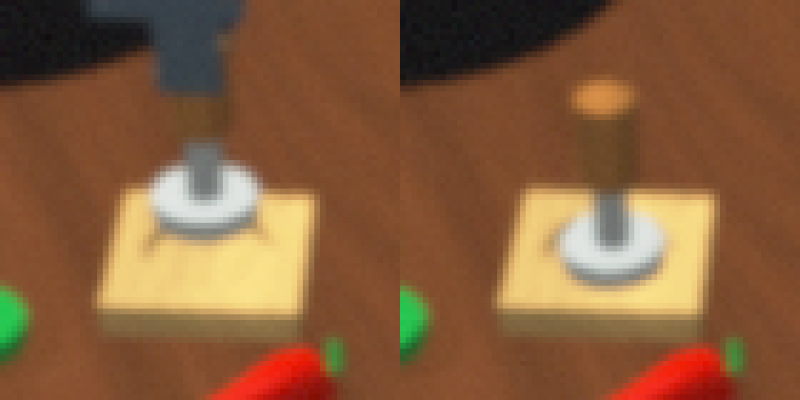

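The left crop shows the tamper upright with its foot at column 206. The recess spans columns 148–268, so it is aligned. Lowering.

Request:
drive_tool --moves '[0, 0, 0, 0, 0, 0, 0, 0.005, 0, 0, 0, 0, 0.012, 0, 0, 0, 0, 0.02, 0, 0, 0, 0, 0.025, 0, 0]'

```text
t: 15.13
eef_pos: [0.4396, 0.1808, 0.1186]
ee_rot: [0.213, 0.977, -0.0, -0.0]
contact_force: [-0.5, 0.1, -3.5]
finger_gap: 0.0331
finger_force: 44.9
```

Request:
drive_tool --moves '[0, 0, 0.001, 0, 0, 0, 0, 0.002, 0, 0, 0, 0, 0.003, 0, 0, 0, 0, 0.004, 0, 0, 0, 0, 0.005, 0, 0]'

```text
t: 15.55
eef_pos: [0.4403, 0.181, 0.1146]
ee_rot: [0.213, 0.977, 0.0, 0.0]
contact_force: [-1.0, 0.5, -3.1]
finger_gap: 0.0328
finger_force: 44.9
```

Request:
drive_tool --moves '[0, 0, 0.001, 0, 0, 0, 0, 0.002, 0, 0, 0, 0, 0.003, 0, 0, 0, 0, 0.003, 0, 0]'

```text
t: 15.88
eef_pos: [0.4399, 0.1809, 0.1113]
ee_rot: [0.213, 0.977, -0.0, -0.0]
contact_force: [1.0, 0.1, -3.5]
finger_gap: 0.033
finger_force: 44.9
```

Run:
```python
from h import *
s,R=togo([.4405,.181,.106])
```

```text
t 15.8833 pos [0.4399 0.1809 0.1113] q [ 0.2127  0.9771 -0.0001 -0.0001] F [ 0.9976  0.0611 -3.5374] togo [-0.0005  0.0003  0.0053]
T [-0.0043  0.0859 -0.0348] zaxis [-0.0003 -0.     -1.    ]
```

Request:
drive_tool --moves '[0, 0, 0.001, 0, 0, 0, 0, 0.002, 0, 0, 0, 0, 0.003, 0, 0, 0, 0, 0.004, 0, 0, 0, 0, 0.004, 0, 0]'

```text
t: 16.3
eef_pos: [0.4399, 0.1809, 0.1072]
ee_rot: [0.213, 0.977, -0.0, -0.0]
contact_force: [-0.3, -0.1, -4.0]
finger_gap: 0.033
finger_force: 44.9
```

Request:
drive_tool --moves '[0, 0, 0.0005, 0, 0, 0, 0, 0.001, 0, 0, 0, 0, 0.0015, 0, 0, 0, 0, 0.0015, 0, 0]'

```text
t: 16.63
eef_pos: [0.44, 0.1809, 0.1059]
ee_rot: [0.213, 0.977, -0.0, -0.0]
contact_force: [-0.3, -0.1, -2.5]
finger_gap: 0.0328
finger_force: 44.9
```

Request:
drive_tool --moves '[0, 0, 0.0005, 0, 0, 0, 0, 0.001, 0, 0, 0, 0, 0.001, 0, 0]'

```text
t: 16.88
eef_pos: [0.4403, 0.1808, 0.1057]
ee_rot: [0.213, 0.977, 0.0, 0.0]
contact_force: [-0.9, -0.3, 3.9]
finger_gap: 0.0325
finger_force: 45.0
```

On the floor. Release gently, then retreat straight up.

Request:
drive_tool --moves '[0, 0, -0.0005, 0, 0, 0, 0, -0.0005, 0, 0, 0, 0, -0.0005, 0, 0.45, 0, 0, -0.0005, 0, 0.5, 0, 0, -0.0005, 0, 0.7]' --force 10

```text
t: 17.3
eef_pos: [0.4403, 0.1811, 0.1055]
ee_rot: [0.213, 0.977, 0.0, 0.0]
contact_force: [0.3, -0.3, 0.2]
finger_gap: 0.0498
finger_force: 0.0
```

Request:
drive_tool --moves '[0, 0, 0, 0, 1, 0, 0, 0, 0, 1, 0, 0, 0, 0, 1, 0, 0, 0, 0, 1, 0, 0, 0, 0, 1]'

```text
t: 17.72
eef_pos: [0.4401, 0.181, 0.1055]
ee_rot: [0.213, 0.977, 0.0, 0.0]
contact_force: [-0.6, 0.3, -0.1]
finger_gap: 0.0827
finger_force: 0.0
```

Request:
drive_tool --moves '[0, 0, -0.01, 0, 1, 0, 0, -0.03, 0, 1, 0, 0, -0.06, 0, 1, 0, 0, -0.095, 0, 1, 0, 0, -0.125, 0, 1]'

```text
t: 18.13
eef_pos: [0.44, 0.1809, 0.2323]
ee_rot: [0.213, 0.977, 0.0, 0.0]
contact_force: [0.9, 0.1, 0.3]
finger_gap: 0.0913
finger_force: 0.0
```

Request:
drive_tool --moves '[0.033, 0.023, 0, 0, 1, 0.066, 0.046, 0, 0, 1, 0.098, 0.068, 0, 0, 1, 0.131, 0.091, 0, 0, 1, 0.164, 0.114, 0, 0, 1]'

```text
t: 18.55
eef_pos: [0.3372, 0.354, 0.2307]
ee_rot: [0.213, 0.977, 0.0, 0.0]
contact_force: [0.5, 0.3, 0.1]
finger_gap: 0.0912
finger_force: 0.0
```

Request:
drive_tool --moves '[0.03, 0.02, 0, 0, 1, 0.03, 0.02, 0, 0, 1, 0.03, 0.02, 0, 0, 1, 0.03, 0.02, 0, 0, 1]'

```text
t: 18.88
eef_pos: [0.3194, 0.383, 0.2303]
ee_rot: [0.212, 0.977, -0.0, 0.0]
contact_force: [0.9, -0.3, -0.2]
finger_gap: 0.0908
finger_force: 0.0
```

Run:
```python
from h import *
f=r.grab_frame("side")[:,:,::-1]; t=r.grab_frame("top")[:,:,::-1]
c=lambda f,x,y,w:cv2.resize(f[y:y+w,x:x+w],(400,400),interpolation=3)
cv2.imwrite("pics/c6.png",np.hstack([c(f,260,130,130),c(t,220,120,130)]))
print(r.get_state()["t"])
```

```text
18.9833
```

View pics/c6.png

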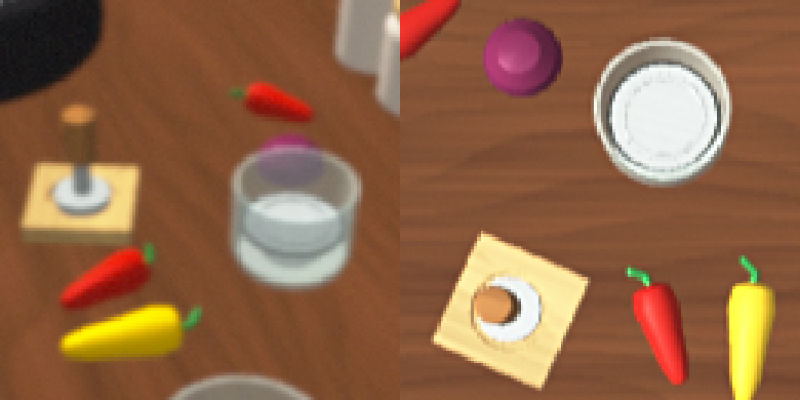

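The crops show the tamper upright in its recess (side view, about (286,193)) and the plate low and level in the pot. Nothing else was disturbed, so I'm handing in.

```bash
python3 -c "
from h import *
print(r.sign_off())"
```

```text
the job is handed in; nothing more can be done
None
```

I pressed the plate down to its stop and held it there at about 22 N; it looks level. The tamper is upright back in its stand, the arm went nowhere near the oil bottle, and the job is handed in at about 19 s (no verdict was returned).

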